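# Feed a rejected adapter housing into the round tub

## Robot

A 7-joint arm with a two-finger parallel gripper is mounted at the origin on the work surface. World frame = base frame: x ahead of the robot, y to its left, z up, the work surface at z = 0. Lengths are in m, angles in rad, forces in N, time in s.
With the tool pointing down it reaches from about 0.425 to 0.875 m from the base axis. Payload 4.7 kg.
Tool frame: the origin (TCP) lies midway between the tips of the shut fingers; the grasp point (between the pads) lies 19 mm behind it (bot.hold_point_z is the distance from the TCP to the grasp point, in m); z points along the fingers, x is the direction in which the jaws open and shut, and the axes are right-handed (so a half turn about z gives the same grasp; the last joint's range is limited). The gripper opens to 85 mm and grips with 20 to 120 N. Pads are 22 mm wide; open, the fingers measure 114 mm over their backs; the gripper's body (76 mm by 85 mm) begins 54 mm behind the grasp point. The pads swing forward as they close: fully open they stand 13 mm farther back than shut.
Start: joints at [1.252, 0.321, -0.07, 1.45, 0.023, 1.371, -0.057], TCP at [0.212, -0.614, 0.231] pointing down, gripper open.
Joint ranges: [-2.86, 2.86], [-0.3, 2.09], [-1.38, 1.24], [0.06, 2.45], [-1.56, 4.7], [0.09, 2.05], [-2.69, 2.69]. Speed limits (rad/s): [2.57, 2.57, 3.14, 3.14, 3.14, 3.14, 3.14].

## Interface

Orientations are given as a unit quaternion [x, y, z, w].
In Python, from rig import status, cams, bot, models gives the robot as it stands.
- The arm moves only by the tool step_arm, never from a script. Its argument "targets" is a list of rows, each a list of 3 entries, a list of its own where there are three numbers: the shift along the tool's x, y, z in units of 30 mm (1.0 is 30 mm), then the turn, a rotation vector about the tool's x, y, z in units of 5 degrees (1.0 is 5 degrees), then the finger opening in mm, from 0 to 85.4. A call has 1 to 20 rows; each row is the pose to reach, as a shift and turn from the pose measured when the call began, along the tool's axes at that moment; what a row does not reach only later rows make up. A row lasts 1/12 s, in which the tool goes at most 41.7 mm and 7.16 degrees, less where a joint would pass 70% of its speed; a pose out of reach is approached as far as the arm can. A call with a gripper value outside its range is refused whole. The fingers move at their own pace and stop on an object; "squeeze" is the grip in N (left out, the last holds). Time passes only in rows, so rows that repeat a pose let the fingers close. It gives the time, the measured TCP pose, the force and the opening at its end, in the units of the state.
- status.sense(): the state, without advancing time (a new reading comes with each control period).
- cams.snapshot(name): name is "side" or "top" or "wrist"; returns the picture (420x560x3 uint8, red, green, blue); there is no depth.
- cams.camera_model(name): a dict with "fov_y" (degrees; the focal length in pixels is half the picture's height over the tangent of half this angle, whatever the lens; pixels are square), "cx", "cy" (the principal point, pixels), "R" (3x3) and "t" (3): a world point X has camera coordinates R X + t. Camera axes: x right, y down, z forward; pixel columns grow to the right and rows downward; lengths in m; the calibration is good to about 2 mm. A picture is of the moment at which its call begins: read the wrist's pose just before it. camera_model takes no time and is no camera call; for the wrist camera it gives the pose at the moment of the call.
- bot.hand_in(): hands the job in, once; it reports no verdict.
Trained networks look in the newest picture that a camera, given by its name, has taken for a name from the list of things; names that differ only in an ending like _2 or _b are one class to them, and where a whole thing is asked for, a point or a joint stands for the part that bears it (a point fixed in the world has none). Each returns a list of dicts, best first, with "p" (0 to 1); they miss things now and then, are a little off and sometimes report something else, mostly with a low value. They report only what shows in the picture. A call takes as long as a camera call. They do not tell look-alikes from the thing itself.
- models.search_frame(camera, label): "centre" ([x, y, z] in m, in world coordinates, good to about 4 mm: the middle of the surface that is visible of it).
The state is a dict: "time_s": time; "joints": joint angles; "joint_vel": joint speeds; "tau": joint torques, N m; "tool_pos": TCP position; "tool_rot": TCP orientation; "wrist_force": force on the tool from outside, world axes, zero at the start; "torque": the same for the moment, N m; "opening": opening from 0.0 (shut) to 1.0 (fully open).
Only numpy, scipy, OpenCV 4.12 (cv2) and the standard library are available. Lean on these libraries where they do the work, as an engineer would, in place of code of your own. Each camera call takes 0.05 s, during which the arm holds its last target.

## Task

The black adapter housing waiting on the feeder's deck has failed inspection and belongs in the round tub. First push the diverter lever fully over to the side away from the round tub, so that its plate sheds the housing into that tub; then swing the sprung feed lever to its stop so that the housing goes down, and release it so that it springs back. Leave the diverter over, and leave the other things on the bench alone.

Things in the scene. Friction and masses are not known exactly. Their poses are not given: they have to be found in the camera images.
- feeder: Grey and aluminium bench feeder, fixed. Origin on the bench; +x = feed direction, z up; a receiver on each y side. Deck top 190 mm high, x -150 to 0 mm, 96 mm wide, rails to 206 mm along both edges, slot for the lever. Past its edge (x = 0): an open drop, 120 mm long, holding the diverter plate, closed by an upright plate 180 mm wide at x = 120 to 126 mm, 200 mm high.
- feed_lever (a joint): Sprung upright lever: steel rod, 12 mm diameter, black T-bar on top, hinged about the feeder's y at lever_pivot. 0 = rest (leans 0.36 rad towards -x); grows as its top swings towards +x; hard stop at 0.72 (leans 0.36 rad to +x). Its pusher plate slides the housing off the deck. Springs back in about 1 s when released. Pushing the T-bar takes 3 N at rest, 8 N at the stop.
- lever_grip (a point): Centre of the feed lever's T-bar: black, 20 mm diameter, 90 mm long along the feeder's y, 262 mm from the pivot (285 mm above the bench at rest, 302 mm upright). The rod runs down from its middle. The pusher plate, 60 mm wide, is on the rod's +x side, 61 to 105 mm below this point.
- lever_pivot (a point): Pivot of the feed lever, 40 mm above the bench, at x = -40 mm in the feeder's frame; the feeder's y axis is the hinge axis.
- diverter (a joint): Diverter lever and plate, one piece, hinged about the feeder's x axis. 0 = upright; positive = lever and plate lean to the feeder's +y, and the housing is shed to the -y side; negative the other way. Stops at -0.65 and +0.65 rad; it starts near upright and stays where it is left (stiff: about 2 N at the knob).
- diverter_knob (a point): Centre of the black ball knob, 30 mm diameter, on top of the diverter lever's upright rod (10 mm diameter), 120 mm above its pivot; it stands outside the far plate, at x = 148 mm in the feeder's frame, 230 mm above the bench when upright, 205 mm when fully over.
- diverter_pivot (a point): Pivot of the diverter at the foot of its lever, at x = 145 mm in the feeder's frame, 110 mm above the bench; the feeder's x axis is the hinge axis.
- round_tub: Round blue plastic tub, 156 mm across the rim, 60 mm high, wall 3 mm, floor 4 mm thick, fixed beside the drop on either the +y or the -y side of the feeder (112 mm from its centre line). Origin at the centre of its underside. The housing belongs here.
- square_bin: Square blue plastic bin, 156 x 156 x 60 mm, fixed on the other side of the drop. Origin at the centre of its underside. It takes good housings: not this one.
- housing: Black plastic adapter housing, 50 mm (x) x 70 mm (y) x 35 mm (z), about 110 g, loose on the feeder's deck in front of the pusher plate. Origin at the centre of its underside.
- screwdriver: Screwdriver, 200 mm long, lying on the bench; leave alone.
- tape_roll: White roll, 110 mm across, 45 mm high, on the bench; leave alone. Origin at the centre of its underside.
- meter: Orange hand meter, 150 x 80 x 48 mm, on the bench; leave alone. Origin at the centre of its underside.
Things that resemble listed ones, but are neither listed nor needed, are in the scene too. What is shaped like the round_tub but orange is not meant.

How it is judged:
On the way, in this order (a step that is already met when the one before it is completed fails the run):
1. with the housing still on the deck, the diverter is fully over, away from the round tub (within 0.1 rad of its stop) (z of housing in the frame of feeder above 0.18 m and ((y of round_tub in the frame of feeder above 0 m and value of joint diverter below -0.55 rad) or (y of round_tub in the frame of feeder below 0 m and value of joint diverter above 0.55 rad))), for 0.1 s.
2. the feed lever is swung to its stop (0.72 rad, within 0.05) (value of joint feed_lever above 0.67 rad), for 0.04 s.
At the end, for the whole second after the job is handed in: The housing lies at rest inside the round tub (its origin within 70 mm of the tub's axis and less than 60 mm above the bench), the feed lever has sprung back to rest (within 0.06 rad), and the diverter is still fully over, away from the round tub (within 0.1 rad of its stop) (value of joint feed_lever below 0.06 rad and horizontal distance between housing and round_tub below 0.07 m and z of housing in the frame of round_tub below 0.06 m and linear speed of housing below 0.03 m/s and ((y of round_tub in the frame of feeder above 0 m and value of joint diverter below -0.55 rad) or (y of round_tub in the frame of feeder below 0 m and value of joint diverter above 0.55 rad))); the robot touches nothing.
It fails at once if a bystander (screwdriver, roll or meter) is moved by more than 30 mm (distance of any of screwdriver, tape_roll, meter from where it was at the start of the episode above 0.03 m).
It also fails if it takes over 45 s, if anything falls off the work surface, if the arm or the gripper's body presses on something with over 40 N, if the wrist force passes 120 N, or if a joint passes its speed limit or range.

## Working session

There is one attempt and no reset: what is moved stays moved. The work goes in short steps, Python scripts to look and compute and a tool call to move; the robot and the scene stay as the last step left them, time stands still between calls to the robot, and variables do not carry over. Pictures are saved under pics/ and viewed, and the job is handed in when it is done.

Besides the shell and the picture viewer there is one more tool, called after "Request:" as name(argument=value, ...), one argument or row to a line, values as JSON. step_arm: Moves the arm, as the interface text tells. Its arguments: {"type":"object","properties":{"targets":{"type":"array"},"squeeze":{"type":"number"}},"required":["targets"]}

```bash
ls; mkdir -p pics
python3 - <<'E'
from rig import status, cams, bot, models
import cv2
s=status.sense();print(s)
for n in ["top","side"]:
    im=cams.snapshot(n);cv2.imwrite(f"pics/{n}0.png",im[:,:,::-1])
    for l in ["feeder","feed_lever","diverter","round_tub","square_bin","housing","screwdriver","tape_roll","meter","lever_grip","diverter_knob"]:
        try:
            r=models.search_frame(n,l)
            print(n,l,[(x['p'],x['centre']) for x in r][:4])
        except Exception as e: print(n,l,e)
E
```

```text
pics
{'time_s': 0.0, 'joints': array([ 1.25211449,  0.3217991 , -0.07007892,  1.45166356,  0.02262164,
        1.37077656, -0.05684099]), 'joint_vel': array([-1.19489706e-05,  9.81596567e-04, -1.17345400e-03,  1.12618324e-03,
        2.36309221e-05, -8.08445269e-04, -3.65367740e-04]), 'tau': array([-6.65730477e-04, -4.93577671e+01, -3.82650057e-01, -3.14330578e+01,
        1.29801297e-02,  1.13245327e-02, -1.83736994e-06]), 'tool_pos': array([ 0.21210977, -0.61386309,  0.23024471]), 'tool_rot': array([ 8.14480096e-01, -5.80190752e-01, -7.90605004e-04, -4.89532197e-04]), 'wrist_force': array([ 0.01048709, -0.39753459, -0.58977499]), 'torque': array([-0.02874925, -0.01644275,  0.00825296]), 'opening': 1.0008816356021293}
top feeder [(0.84, [0.5181, 0.0075, 0.1883])]
top feed_lever [(0.6, [0.5032, -0.1232, 0.284]), (0.42, [0.512, 0.4513, 0.0399])]
top diverter [(0.47, [0.5229, 0.0937, 0.118])]
top round_tub [(0.73, [0.3738, 0.2983, 0.0026])]
top square_bin [(0.9, [0.6593, 0.0391, 0.0019]), (0.69, [0.3692, -0.4268, 0.0208])]
top housing [(0.78, [0.5152, -0.0342, 0.2263])]
top screwdriver
[... 288 characters left out ...]
18, 0.1158])]
side feeder [(0.66, [0.6416, 0.0528, 0.0061]), (0.62, [0.5404, -0.0446, 0.1466])]
side feed_lever [(0.85, [0.5113, -0.1354, 0.2913])]
side diverter [(0.86, [0.529, 0.0771, 0.1599])]
side round_tub [(0.87, [0.3693, 0.1196, 0.0323]), (0.76, [0.3524, 0.3156, 0.0159])]
side square_bin [(0.59, [0.6417, 0.05, 0.0065]), (0.24, [0.5215, -0.0407, 0.2246])]
side housing [(0.57, [0.5178, -0.0399, 0.2277])]
side screwdriver [(0.65, [0.3719, -0.4346, 0.0237])]
side tape_roll [(0.57, [0.5885, -0.4293, 0.0444]), (0.36, [0.5124, -0.1344, 0.2922])]
side meter [(0.76, [0.5168, 0.443, 0.0435])]
side lever_grip [(0.59, [0.5113, -0.132, 0.2882])]
side diverter_knob [(0.7, [0.5304, 0.0757, 0.1628])]
```

View pics/top0.png

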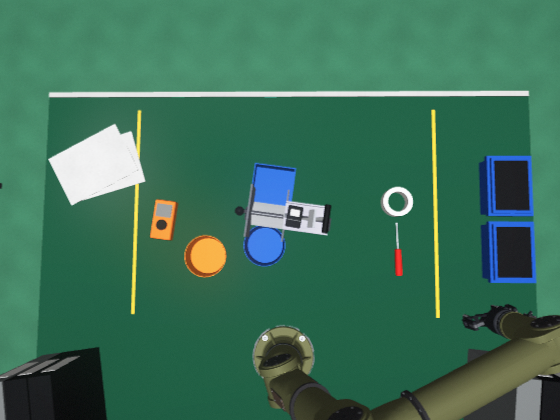

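View pics/side0.png

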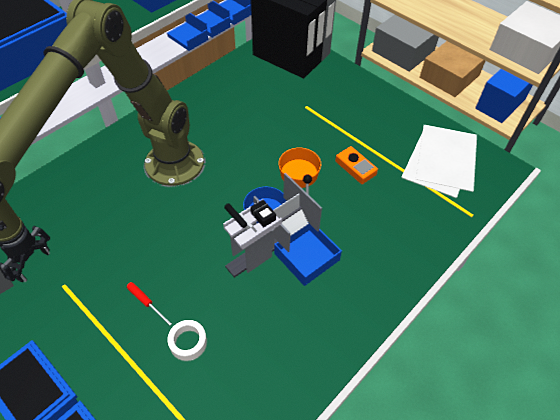

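```bash
cat > h.py <<'E'
import numpy as np,cv2
from rig import status,cams,bot,models
def K(m):
    f=210/np.tan(np.radians(m['fov_y'])/2);return f
def proj(n,X,m=None):
    m=m or cams.camera_model(n);X=np.atleast_2d(X)
    c=X@np.array(m['R']).T+np.array(m['t']);return c[:,:2]/c[:,2:]*K(m)+[m['cx'],m['cy']]
def ray(n,uv):
    m=cams.camera_model(n);R=np.array(m['R']);d=R.T@np.array([(uv[0]-m['cx'])/K(m),(uv[1]-m['cy'])/K(m),1]);return -R.T@np.array(m['t']),d
def atz(n,uv,z):
    o,d=ray(n,uv);return o+d*(z-o[2])/d[2]
E
python3 - <<'E'
from h import *
t=cv2.imread('pics/top0.png');s=cv2.imread('pics/side0.png')
cv2.imwrite('pics/tc.png',cv2.resize(t[145:285,180:350],None,fx=4.5,fy=4.2,interpolation=2))
cv2.imwrite('pics/sc.png',cv2.resize(s[140:300,210:370],None,fx=3.7,fy=3.7,interpolation=2))
print(K(cams.camera_model('top')),K(cams.camera_model('side')))
E
```

```text
388.3791711704042 510.054664338538
```

View pics/tc.png

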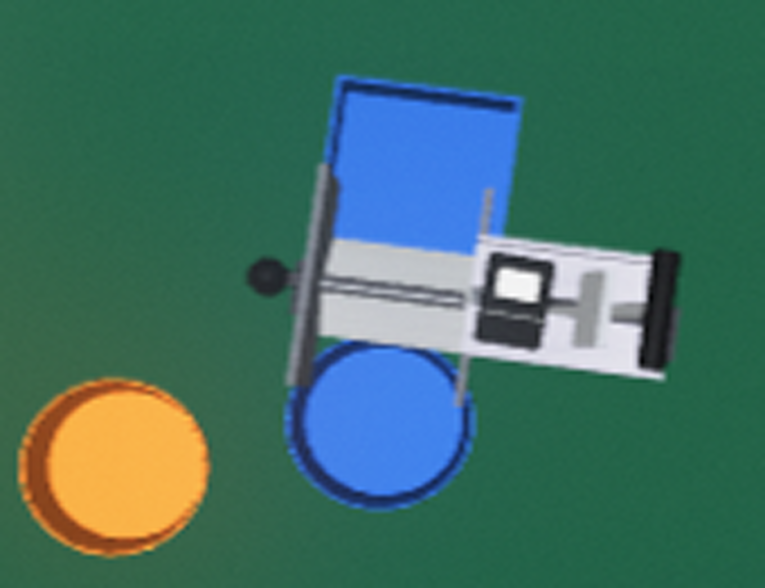

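View pics/sc.png

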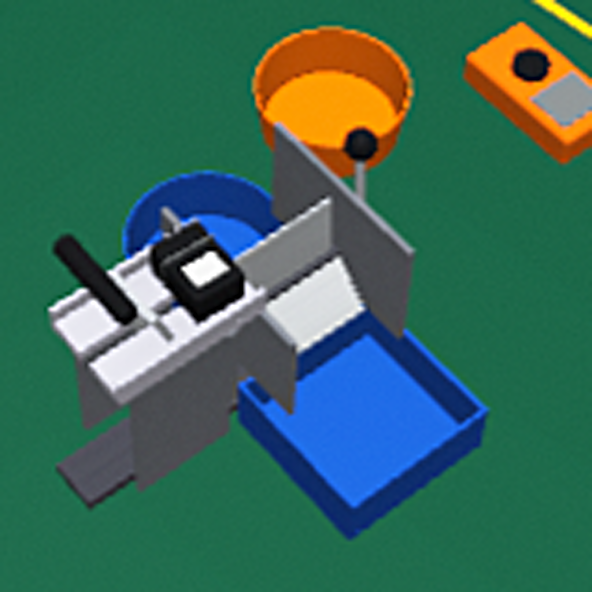

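```bash
cat >> h.py <<'E'
from scipy.optimize import least_squares
T=lambda p:(p[0]/4.5+180-.4,p[1]/4.2+145-.4)
S=lambda p:(p[0]/3.7+210-.4,p[1]/3.7+140-.4)
def fw(q,P):
    c,s=np.cos(q[2]),np.sin(q[2]);P=np.atleast_2d(P)
    return np.c_[q[0]+c*P[:,0]-s*P[:,1],q[1]+s*P[:,0]+c*P[:,1],P[:,2]]
E
python3 - <<'E'
from h import *
def pts(q):
    d=q[3]; g=-.04-.262*np.sin(.36)
    return [[.148,-.12*np.sin(d),.11+.12*np.cos(d)],[g,0,.285],[.123,-.09,.2],[.123,.09,.2],[0.06,.112,.06]]
top=[T(p) for p in [(268,276),(661,311),(323,165),(293,385),(380,423)]]
sid=[S(p) for p in [(361,143),(95,279),(412,252),(277,125)]]
def res(q):
    X=fw(q,pts(q));a=proj('top',X)-top;b=proj('side',X[:4])-sid
    a[4,:]*=.3
    return np.r_[a.ravel(),b.ravel()]
r=least_squares(res,[.52,-.03,1.5,0],loss='soft_l1')
print(r.x,res(r.x).reshape(-1,2).round(1))
X=fw(r.x,pts(r.x));print(X.round(4))
print('tub',atz('top',top[4],.06))
o,d=ray('top',top[0]);print(o)
E
```

```text
[ 0.52123533 -0.00360614  1.44427915 -0.06373161] [[ 0.2  0.5]
 [-0.5  0.3]
 [ 0.3  0.2]
 [-0.5  0.5]
 [ 0.   0. ]
 [ 0.1  0.8]
 [ 0.4  0.7]
 [ 0.2  0.5]
 [-0.  -0.3]]
[[ 0.5323  0.1442  0.2298]
 [ 0.5045 -0.1348  0.285 ]
 [ 0.626   0.1071  0.2   ]
 [ 0.4475  0.1298  0.2   ]
 [ 0.4177  0.07    0.06  ]]
tub [0.41812459 0.07034541 0.06      ]
[ 0.43307844 -0.00617228  1.50261708]
```

```bash
cat >> h.py <<'E'
from scipy.spatial.transform import Rotation as Ro
Q=[ 0.52123533,-0.00360614,1.44427915]
yf=np.array([-np.sin(Q[2]),np.cos(Q[2]),0]);xf=np.array([np.cos(Q[2]),np.sin(Q[2]),0])
RD=np.c_[-yf,np.cross([0,0,-1],-yf),[0,0,-1]]
def rows(W,turn=True):
    s=status.sense();p=s['tool_pos'];R=Ro.from_quat(s['tool_rot'])
    loc=[fw(Q,p)[0]] and ((p-[Q[0],Q[1],0])@np.c_[xf,yf,[0,0,1]])
    print('t',s['time_s'],'feeder-frame tcp',loc.round(4),'F',np.array(s['wrist_force']).round(1),'open',s['opening'])
    print('turn',np.degrees((R.inv()*Ro.from_matrix(RD)).as_rotvec()).round(1)/5)
    for w in W: print(w,'->',(R.inv().apply(fw(Q,w)[0]-p)/.03).round(2),fw(Q,w)[0].round(3))
E
python3 - <<'E'
from h import *
rows([[-.4,.1,.4],[-.2,.05,.4],[.0,.05,.4],[.152,.075,.4],[.152,.075,.19]])
E
```

```text
t 1.2 feeder-frame tcp [-0.6448  0.2294  0.2313] F [-0.5 -0.1 -1. ] open 0.9962471373767867
turn [  0.    -0.   -12.74]
[-0.4, 0.1, 0.4] -> [-5.4  -7.48 -5.62] [ 0.372 -0.388  0.4  ]
[-0.2, 0.05, 0.4] -> [-10.64 -11.93  -5.62] [ 0.446 -0.196  0.4  ]
[0.0, 0.05, 0.4] -> [-16.62 -14.89  -5.62] [0.472 0.003 0.4  ]
[0.152, 0.075, 0.4] -> [-21.53 -16.39  -5.62] [0.466 0.157 0.4  ]
[0.152, 0.075, 0.19] -> [-21.53 -16.39   1.38] [0.466 0.157 0.19 ]
```

Choice: blue round tub at top (264,245), not the orange look-alike at (205,256). The knob is the ball at top (239,211), not the meter's dial at (161,225). The crops confirm both. The tub is on the feeder's +y side, so the diverter must go negative, towards world +x.

Request:
step_arm(
  targets=[
    [[0, 0, -2], [0, 0, 0], 0],
    [[0, 0, -4], [0, 0, -1], 0],
    [[-2, -3, -5.6], [0, 0, -2], 0],
    [[-5.4, -7.5, -5.6], [0, 0, -6], 0],
    [[-5.4, -7.5, -5.6], [0, 0, -6], 0],
    [[-5.4, -7.5, -5.6], [0, 0, -6], 0],
    [[-5.4, -7.5, -5.6], [0, 0, -6], 0],
    [[-5.4, -7.5, -5.6], [0, 0, -6], 0],
    [[-5.4, -7.5, -5.6], [0, 0, -6], 0],
    [[-10.6, -11.9, -5.6], [0, 0, -12.74], 0],
    [[-10.6, -11.9, -5.6], [0, 0, -12.74], 0],
    [[-10.6, -11.9, -5.6], [0, 0, -12.74], 0],
    [[-10.6, -11.9, -5.6], [0, 0, -12.74], 0],
    [[-10.6, -11.9, -5.6], [0, 0, -12.74], 0],
    [[-10.6, -11.9, -5.6], [0, 0, -12.74], 0],
    [[-10.6, -11.9, -5.6], [0, 0, -12.74], 0],
    [[-10.6, -11.9, -5.6], [0, 0, -12.74], 0],
  ],
)

```text
time_s: 2.62
tool_pos: [0.4456, -0.1978, 0.3994]
tool_rot: [0.998, -0.064, -0.0, 0.001]
wrist_force: [-0.0, -0.2, 0.1]
opening: -0.001
```

Run:
```python
from h import *
rows([[-.2,.05,.4],[.0,.05,.4],[.152,.075,.4],[.152,.075,.19]])
```

```text
t 2.6167 feeder-frame tcp [-0.2022  0.0506  0.3994] F [-0.  -0.2  0.1] open -0.0014511291257537525
turn [ 0.02  0.   -0.  ]
[-0.2, 0.05, 0.4] -> [ 0.02 -0.07 -0.02] [ 0.446 -0.196  0.4  ]
[0.0, 0.05, 0.4] -> [ 0.01 -6.74 -0.03] [0.472 0.003 0.4  ]
[0.152, 0.075, 0.4] -> [ -0.82 -11.81  -0.03] [0.466 0.157 0.4  ]
[0.152, 0.075, 0.19] -> [ -0.82 -11.81   6.97] [0.466 0.157 0.19 ]
```

Request:
step_arm(
  targets=[
    [[-0.8, -11.8, 0], [0, 0, 0], 0],
    [[-0.8, -11.8, 0], [0, 0, 0], 0],
    [[-0.8, -11.8, 0], [0, 0, 0], 0],
    [[-0.8, -11.8, 0], [0, 0, 0], 0],
    [[-0.8, -11.8, 0], [0, 0, 0], 0],
    [[-0.8, -11.8, 0], [0, 0, 0], 0],
    [[-0.8, -11.8, 0], [0, 0, 0], 0],
    [[-0.8, -11.8, 0], [0, 0, 0], 0],
    [[-0.8, -11.8, 0], [0, 0, 0], 0],
    [[-0.8, -11.8, 0], [0, 0, 0], 0],
    [[-0.8, -11.8, 1.2], [0, 0, 0], 0],
    [[-0.8, -11.8, 2.4], [0, 0, 0], 0],
    [[-0.8, -11.8, 3.6], [0, 0, 0], 0],
    [[-0.8, -11.8, 4.8], [0, 0, 0], 0],
    [[-0.8, -11.8, 5.6], [0, 0, 0], 0],
    [[-0.8, -11.8, 6.3], [0, 0, 0], 0],
    [[-0.8, -11.8, 6.9], [0, 0, 0], 0],
    [[-0.8, -11.8, 6.9], [0, 0, 0], 0],
  ],
)

```text
time_s: 4.12
tool_pos: [0.4651, 0.1523, 0.1883]
tool_rot: [0.998, -0.066, -0.003, 0.002]
wrist_force: [-0.5, -0.7, 0.3]
opening: -0.002
```

Run:
```python
from h import *
rows([[.152,.037,.192],[.152,-.03,.192],[.152,-.04,.192]])
for n in ['side','wrist']:
    im=cams.snapshot(n)[:,:,::-1]
    if n=='side': im=cv2.resize(im[120:300,210:390],None,fx=3.2,fy=3.2,interpolation=2)
    cv2.imwrite(f'pics/{n}1.png',im)
```

```text
t 4.1167 feeder-frame tcp [0.1476 0.0754 0.1883] F [-0.5 -0.7  0.3] open -0.0015625695797059057
turn [ 0.04  0.08 -0.06]
[0.152, 0.037, 0.192] -> [ 1.28 -0.15 -0.13] [0.504 0.152 0.192]
[0.152, -0.03, 0.192] -> [ 3.51 -0.17 -0.15] [0.57  0.143 0.192]
[0.152, -0.04, 0.192] -> [ 3.84 -0.17 -0.15] [0.58  0.142 0.192]
```

View pics/side1.png

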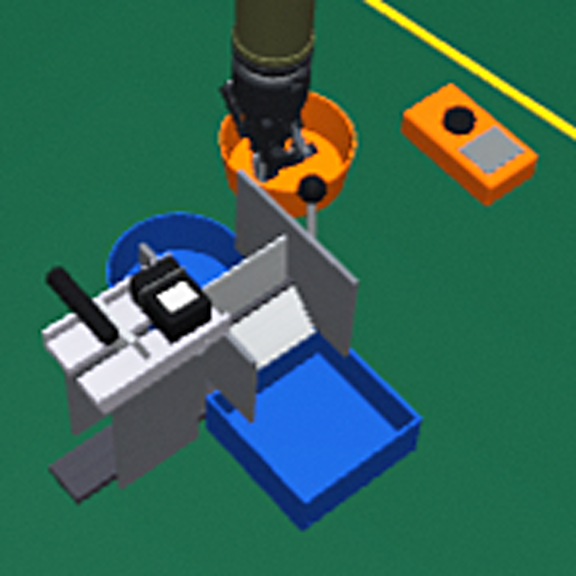

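View pics/wrist1.png

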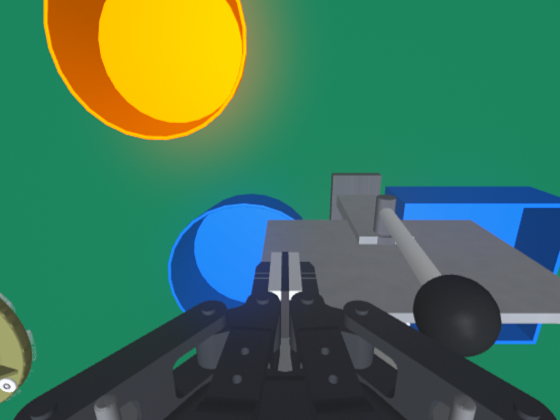

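Request:
step_arm(
  targets=[
    [[0, -0.22, -0.1], [0, 0, 0], 0],
    [[0.5, -0.22, -0.12], [0, 0, 0], 0],
    [[1.0, -0.22, -0.12], [0, 0, 0], 0],
    [[1.3, -0.22, -0.12], [0, 0, 0], 0],
    [[1.6, -0.22, -0.12], [0, 0, 0], 0],
    [[1.9, -0.22, -0.12], [0, 0, 0], 0],
    [[2.2, -0.22, -0.12], [0, 0, 0], 0],
    [[2.5, -0.22, -0.12], [0, 0, 0], 0],
    [[2.8, -0.22, -0.12], [0, 0, 0], 0],
    [[3.1, -0.22, -0.12], [0, 0, 0], 0],
    [[3.3, -0.22, -0.12], [0, 0, 0], 0],
    [[3.3, -0.22, -0.12], [0, 0, 0], 0],
  ],
)

```text
time_s: 5.22
tool_pos: [0.5671, 0.1471, 0.1947]
tool_rot: [0.998, -0.066, -0.001, 0.0]
wrist_force: [-0.1, 0.5, 0.4]
opening: -0.002
```

Run:
```python
from h import *
rows([[.152,-.03,.192],[.152,-.04,.192]])
for n in ['side','wrist']:
    im=cams.snapshot(n)[:,:,::-1]
    if n=='side': im=cv2.resize(im[120:300,210:390],None,fx=3.2,fy=3.2,interpolation=2)
    cv2.imwrite(f'pics/{n}2.png',im)
```

```text
t 5.2167 feeder-frame tcp [ 0.1553 -0.0265  0.1947] F [-0.1  0.5  0.4] open -0.002390871627630718
turn [ 0.02  0.02 -0.06]
[0.152, -0.03, 0.192] -> [0.12 0.11 0.09] [0.57  0.143 0.192]
[0.152, -0.04, 0.192] -> [0.45 0.11 0.09] [0.58  0.142 0.192]
```

View pics/side2.png

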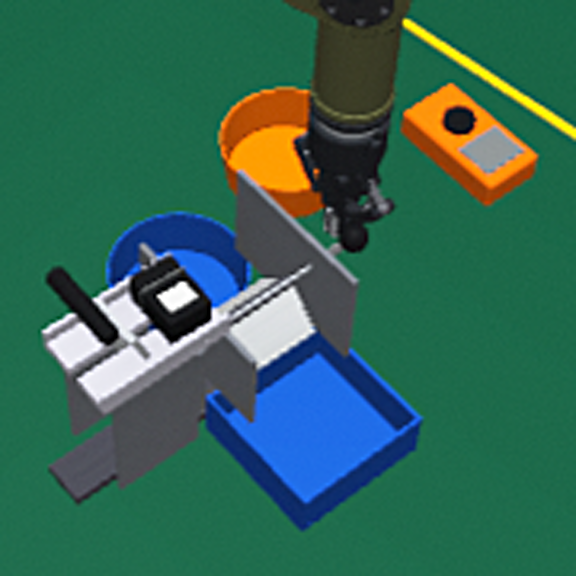

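View pics/wrist2.png

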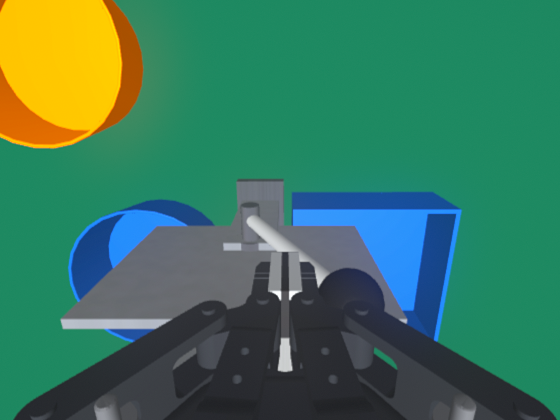

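```bash
cat >> h.py <<'E'
def ang(uv,n='side'):
    f=lambda d:(proj(n,fw(Q,[[.148,.12*np.sin(d[0]),.11+.12*np.cos(d[0])]]))[0]-uv)
    r=least_squares(f,[-.3]);return r.x,f(r.x)
E
python3 - <<'E'
from h import *
print(ang(np.array([353/3.2+210-.4,237/3.2+120-.4])))
E
```

```text
(array([-0.46647099]), array([ 0.00154229, -0.00103547]))
```

Request:
step_arm(
  targets=[
    [[0.1, 0, 0.08], [0, 0, 0], 0],
    [[0.25, 0, 0.08], [0, 0, 0], 0],
    [[0.35, 0, 0.08], [0, 0, 0], 0],
    [[0.35, 0, 0.08], [0, 0, 0], 0],
  ],
)

```text
time_s: 5.65
tool_pos: [0.5771, 0.1461, 0.1925]
tool_rot: [0.998, -0.065, -0.001, 0.001]
wrist_force: [-1.0, 0.2, -1.8]
opening: -0.0
```

Run:
```python
from h import *
rows([[.152,-.04,.192]])
im=cams.snapshot('side')[:,:,::-1]
cv2.imwrite('pics/side3.png',cv2.resize(im[150:250,270:370],None,fx=6,fy=6,interpolation=2))
```

```text
t 5.65 feeder-frame tcp [ 0.1556 -0.0365  0.1925] F [-1.   0.2 -1.8] open -0.00021601303687857827
turn [ 0.02  0.02 -0.06]
[0.152, -0.04, 0.192] -> [0.12 0.12 0.02] [0.58  0.142 0.192]
```

View pics/side3.png

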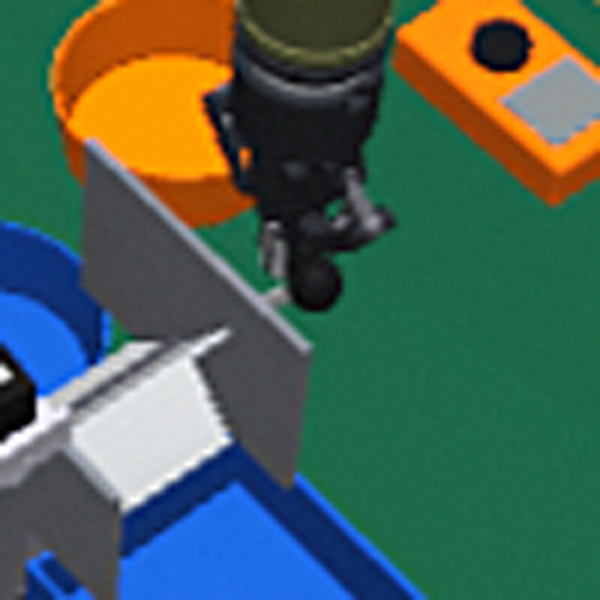

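Request:
step_arm(
  targets=[
    [[0.1, 0, 0.02], [0, 0, 0], 0],
    [[0.2, 0, 0.02], [0, 0, 0], 0],
    [[0.25, 0, 0.02], [0, 0, 0], 0],
    [[0.25, 0, 0.02], [0, 0, 0], 0],
  ],
)

```text
time_s: 6.03
tool_pos: [0.5844, 0.1449, 0.1916]
tool_rot: [0.998, -0.066, -0.001, 0.001]
wrist_force: [-2.7, 0.5, -2.7]
opening: 0.002
```

Run:
```python
from h import *
rows([[.152,-.04,.192]])
print(ang(np.array([317/6+270-.4,284/6+150-.4])))
im=cams.snapshot('side')[:,:,::-1]
cv2.imwrite('pics/side4.png',cv2.resize(im[150:250,270:370],None,fx=6,fy=6,interpolation=2))
```

```text
t 6.0333 feeder-frame tcp [ 0.1552 -0.0439  0.1916] F [-2.7  0.5 -2.7] open 0.001706094107613723
turn [ 0.02  0.02 -0.06]
[0.152, -0.04, 0.192] -> [-0.13  0.11 -0.01] [0.58  0.142 0.192]
(array([-0.57328341]), array([-0.31440457,  0.18972931]))
```

View pics/side4.png

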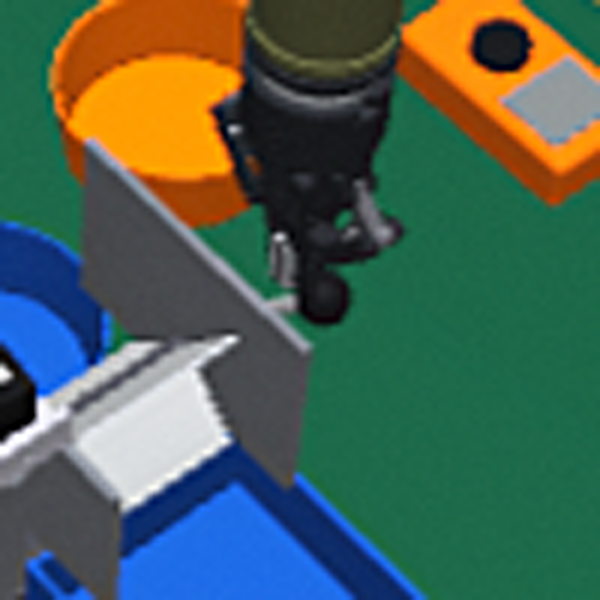

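Request:
step_arm(
  targets=[
    [[0.1, 0, 0], [0, 0, 0], 0],
    [[0.1, 0, 0], [0, 0, 0], 0],
  ],
)

```text
time_s: 6.25
tool_pos: [0.5847, 0.1449, 0.1916]
tool_rot: [0.998, -0.065, -0.004, 0.001]
wrist_force: [-11.5, -0.2, 2.3]
opening: -0.004
```

Run:
```python
from h import *
print(ang(np.array([324/6+270-.4,298/6+150-.4])))
rows([[.155,.04,.2],[.155,.06,.4],[-.22,0.0,.4],[-.22,0,.277]])
```

```text
(array([-0.64124353]), array([-0.17508781,  0.09836309]))
t 6.25 feeder-frame tcp [ 0.1553 -0.0442  0.1916] F [-11.5  -0.2   2.3] open -0.004176815250177917
turn [ 0.04  0.1  -0.04]
[0.155, 0.04, 0.2] -> [-2.81  0.02 -0.26] [0.501 0.155 0.2  ]
[0.155, 0.06, 0.4] -> [-3.53  0.05 -6.92] [0.481 0.158 0.4  ]
[-0.22, 0.0, 0.4] -> [-1.48 12.54 -6.89] [ 0.493 -0.222  0.4  ]
[-0.22, 0, 0.277] -> [-1.45 12.52 -2.79] [ 0.493 -0.222  0.277]
```

At the stop: it now resists with 11 N and barely moves. I'll back off and go behind the feed lever.

Request:
step_arm(
  targets=[
    [[-1, 0, 0], [0, 0, 0], 0],
    [[-2, 0, -0.1], [0, 0, 0], 0],
    [[-2.8, 0, -1], [0, 0, 0], 0],
    [[-3, 0, -2.3], [0, 0, 0], 0],
    [[-3, 0, -3.6], [0, 0, 0], 0],
    [[-3, 0, -4.9], [0, 0, 0], 0],
    [[-3, 0, -6.2], [0, 0, 0], 0],
    [[-3, 0, -6.9], [0, 0, 0], 0],
    [[-3, 0.8, -6.9], [0, 0, 0], 0],
    [[-3, 2, -6.9], [0, 0, 0], 0],
    [[-2.5, 3.2, -6.9], [0, 0, 0], 0],
    [[-2.5, 4.4, -6.9], [0, 0, 0], 0],
    [[-2, 5.6, -6.9], [0, 0, 0], 0],
    [[-2, 6.8, -6.9], [0, 0, 0], 0],
    [[-1.5, 8, -6.9], [0, 0, 0], 0],
    [[-1.5, 9.2, -6.9], [0, 0, 0], 0],
    [[-1.5, 10.4, -6.9], [0, 0, 0], 0],
    [[-1.5, 11.6, -6.9], [0, 0, 0], 0],
    [[-1.5, 12.5, -6.9], [0, 0, 0], 0],
    [[-1.5, 12.5, -6.9], [0, 0, 0], 0],
  ],
)

```text
time_s: 7.92
tool_pos: [0.4919, -0.2297, 0.4005]
tool_rot: [0.997, -0.071, -0.003, 0.004]
wrist_force: [0.5, -1.4, -0.5]
opening: -0.004
```

Run:
```python
from h import *
rows([[-.2,0,.277]])
for n,(a,b,c,d) in dict(side=(120,300,210,390),top=(145,285,180,350)).items():
    im=cams.snapshot(n)[:,:,::-1]
    cv2.imwrite(f'pics/{n}5.png',cv2.resize(im[a:b,c:d],None,fx=3.2,fy=3.2,interpolation=2))
```

```text
t 7.9167 feeder-frame tcp [-0.228   0.0006  0.4005] F [ 0.5 -1.4 -0.5] open -0.0037135951266705726
turn [ 0.1   0.06 -0.18]
[-0.2, 0, 0.277] -> [ 0.03 -0.96  4.11] [ 0.496 -0.202  0.277]
```

View pics/side5.png

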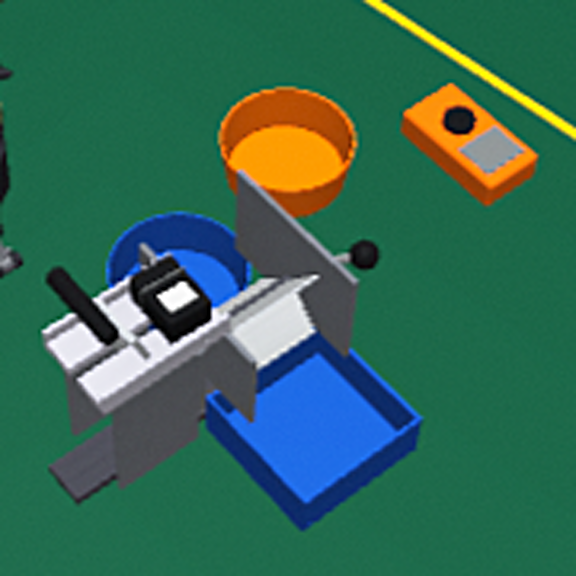

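View pics/top5.png

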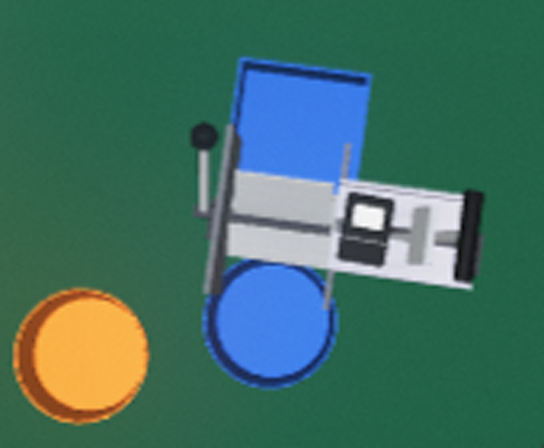

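Request:
step_arm(
  targets=[
    [[0, 0, 1], [0, 0, 0], 0],
    [[0, 0, 2], [0, 0, 0], 0],
    [[0, -0.3, 3], [0, 0, 0], 0],
    [[0, -0.5, 3.7], [0, 0, 0], 0],
    [[0, -0.6, 4.1], [0, 0, 0], 0],
    [[0, -0.6, 4.1], [0, 0, 0], 0],
  ],
)

```text
time_s: 8.52
tool_pos: [0.495, -0.203, 0.2762]
tool_rot: [0.998, -0.065, -0.004, 0.002]
wrist_force: [-0.4, -0.3, 0.0]
opening: -0.003
```

Run:
```python
from h import *
print(ang(np.array([364/3.2+210-.4,254/3.2+120-.4])))
rows([[-.153,0,.277],[-.06,0,.28],[.02,0,.277],[.031,0,.277]])
im=cams.snapshot('side')[:,:,::-1]
cv2.imwrite(f'pics/side6.png',cv2.resize(im[120:300,180:360],None,fx=3.2,fy=3.2,interpolation=2))
```

```text
(array([-0.63135412]), array([-0.11007497,  0.06250103]))
t 8.5167 feeder-frame tcp [-0.2011  0.0008  0.2762] F [-0.4 -0.3  0. ] open -0.003011764731903654
turn [ 0.04  0.08 -0.04]
[-0.153, 0, 0.277] -> [ 0.02 -1.6  -0.03] [ 0.502 -0.155  0.277]
[-0.06, 0, 0.28] -> [ 0.01 -4.7  -0.14] [ 0.514 -0.063  0.28 ]
[0.02, 0, 0.277] -> [ 0.   -7.37 -0.05] [0.524 0.016 0.277]
[0.031, 0, 0.277] -> [ 0.   -7.74 -0.05] [0.525 0.027 0.277]
```

View pics/side6.png

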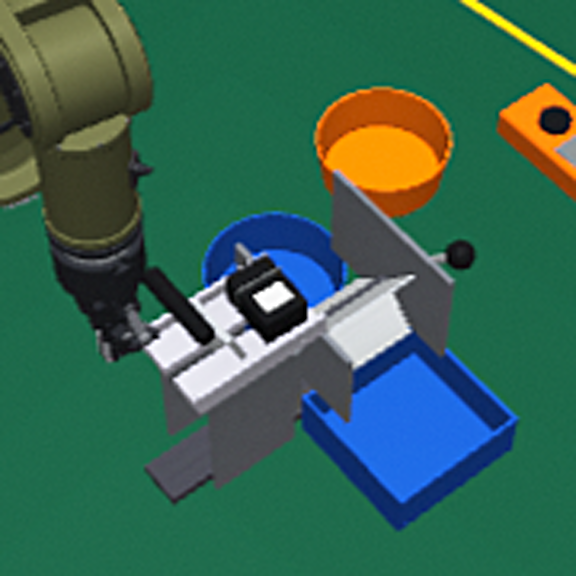

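Request:
step_arm(
  targets=[
    [[0, -0.6, 0], [0, 0, 0], 0],
    [[0, -1.2, 0], [0, 0, 0], 0],
    [[0, -1.6, 0], [0, 0, 0], 0],
    [[0, -2, 0], [0, 0, 0], 0],
    [[0, -2.5, -0.1], [0, 0, 0], 0],
    [[0, -3, -0.1], [0, 0, 0], 0],
    [[0, -3.5, -0.1], [0, 0, 0], 0],
    [[0, -4, -0.1], [0, 0, 0], 0],
    [[0, -4.5, -0.1], [0, 0, 0], 0],
    [[0, -5, -0.1], [0, 0, 0], 0],
    [[0, -5.5, -0.1], [0, 0, 0], 0],
    [[0, -6, -0.1], [0, 0, 0], 0],
    [[0, -6.5, -0.1], [0, 0, 0], 0],
    [[0, -7, 0], [0, 0, 0], 0],
    [[0, -7.2, 0], [0, 0, 0], 0],
    [[0, -7.2, 0], [0, 0, 0], 0],
  ],
)

```text
time_s: 9.9
tool_pos: [0.5244, 0.0073, 0.2772]
tool_rot: [0.998, -0.066, -0.002, 0.005]
wrist_force: [-0.7, -7.6, -1.5]
opening: 0.0
```

Run:
```python
from h import *
rows([[.02,0,.277],[.027,0,.277]])
im=cams.snapshot('side')[:,:,::-1]
cv2.imwrite(f'pics/side7.png',cv2.resize(im[120:300,180:360],None,fx=3.2,fy=3.2,interpolation=2))
```

```text
t 9.9 feeder-frame tcp [ 0.0112 -0.0017  0.2772] F [-0.7 -7.6 -1.5] open 0.00022509293609337852
turn [ 0.12  0.04 -0.06]
[0.02, 0, 0.277] -> [-0.06 -0.29  0.  ] [0.524 0.016 0.277]
[0.027, 0, 0.277] -> [-0.06 -0.53  0.  ] [0.525 0.023 0.277]
```

View pics/side7.png

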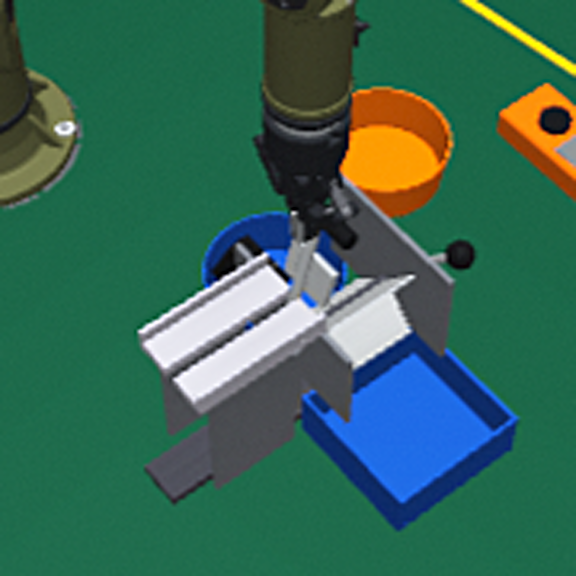

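Request:
step_arm(
  targets=[
    [[0, -0.2, 0], [0, 0, 0], 0],
    [[0, -0.4, 0], [0, 0, 0], 0],
    [[0, -0.55, 0], [0, 0, 0], 0],
    [[0, -0.55, 0], [0, 0, 0], 0],
    [[0, -0.6, 0], [0, 0, 0], 0],
  ],
)

```text
time_s: 10.37
tool_pos: [0.5259, 0.0185, 0.2762]
tool_rot: [0.998, -0.069, -0.004, 0.009]
wrist_force: [-0.7, -9.9, -7.8]
opening: -0.0
```

Run:
```python
from h import *
rows([[.027,0,.277],[.031,0,.277]])
im=cams.snapshot('side')[:,:,::-1]
cv2.imwrite(f'pics/side8.png',cv2.resize(im[120:300,180:360],None,fx=3.2,fy=3.2,interpolation=2))
```

```text
t 10.3667 feeder-frame tcp [ 0.0226 -0.0018  0.2762] F [-0.7 -9.9 -7.8] open -0.00028426649918635683
turn [ 0.2   0.06 -0.14]
[0.027, 0, 0.277] -> [-0.06 -0.15 -0.03] [0.525 0.023 0.277]
[0.031, 0, 0.277] -> [-0.06 -0.28 -0.03] [0.525 0.027 0.277]
```

View pics/side8.png

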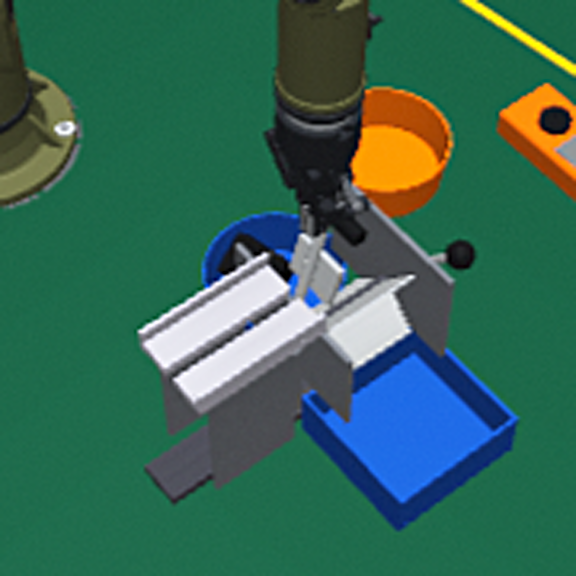

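Run:
```python
from h import *
for a in (.55,.6,.65,.7,.72):
    t=a-.36
    print(a,((proj('side',fw(Q,[[-.04+.262*np.sin(t),-.045,.04+.262*np.cos(t)]]))[0]-[180,120]+.4)*3.2).round(1))
im=cv2.imread('pics/side8.png');cv2.imwrite('pics/s8c.png',cv2.resize(im[170:330,240:400],None,fx=3.6,fy=3.6))
```

```text
0.55 [334.7 252.1]
0.6 [345.5 247. ]
0.65 [356.1 242.5]
0.7 [366.4 238.5]
0.72 [370.5 237. ]
```

View pics/s8c.png

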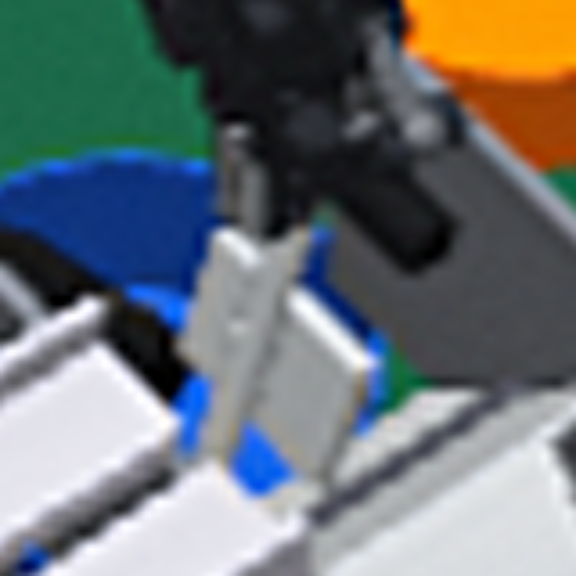

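Request:
step_arm(
  targets=[
    [[0, -0.25, 0], [0, 0, 0], 0],
    [[0, -0.4, 0], [0, 0, 0], 0],
    [[0, -0.55, 0], [0, 0, 0], 0],
    [[0, -0.55, 0], [0, 0, 0], 0],
  ],
)

```text
time_s: 10.75
tool_pos: [0.5275, 0.0296, 0.2746]
tool_rot: [0.997, -0.071, -0.005, 0.013]
wrist_force: [-1.3, -10.7, -6.5]
opening: -0.001
```

Run:
```python
from h import *
rows([[.031,0,.277]])
im=cams.snapshot('side')[:,:,::-1]
im=cv2.resize(im[120:300,180:360],None,fx=3.2,fy=3.2,interpolation=2)
cv2.imwrite('pics/s9c.png',cv2.resize(im[170:330,240:400],None,fx=3.6,fy=3.6))
```

```text
t 10.75 feeder-frame tcp [ 0.0337 -0.002   0.2746] F [ -1.3 -10.7  -6.5] open -0.0014417191441584661
turn [ 0.3   0.1  -0.18]
[0.031, 0, 0.277] -> [-0.07  0.09 -0.08] [0.525 0.027 0.277]
```

View pics/s9c.png

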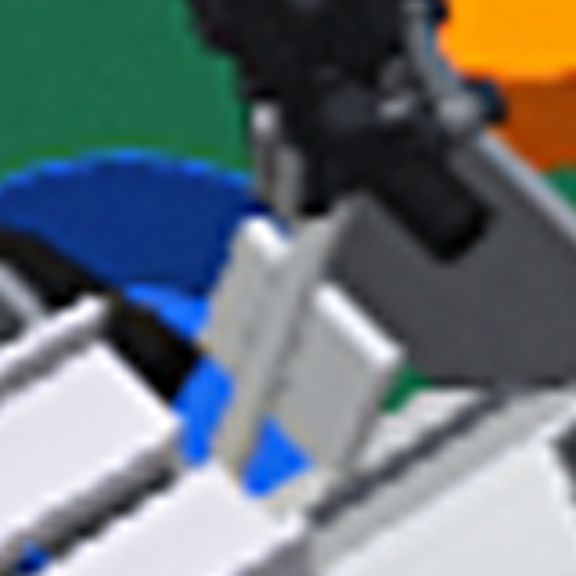

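Request:
step_arm(
  targets=[
    [[0, -0.3, 0], [0, 0, 0], 0],
    [[0, -0.35, 0], [0, 0, 0], 0],
    [[0, -0.35, 0], [0, 0, 0], 0],
  ],
)

```text
time_s: 11.05
tool_pos: [0.5276, 0.0304, 0.2744]
tool_rot: [0.997, -0.075, -0.007, 0.019]
wrist_force: [-5.7, -17.3, 0.7]
opening: -0.001
```

Run:
```python
from h import *
rows([[.031,0,.277]])
im=cams.snapshot('side')[:,:,::-1]
im=cv2.resize(im[120:300,180:360],None,fx=3.2,fy=3.2,interpolation=2)
cv2.imwrite('pics/s10c.png',cv2.resize(im[170:330,240:400],None,fx=3.6,fy=3.6))
```

```text
t 11.05 feeder-frame tcp [ 0.0345 -0.002   0.2744] F [ -5.7 -17.3   0.7] open -0.0008961021801377425
turn [ 0.46  0.14 -0.28]
[0.031, 0, 0.277] -> [-0.06  0.12 -0.08] [0.525 0.027 0.277]
```

View pics/s10c.png

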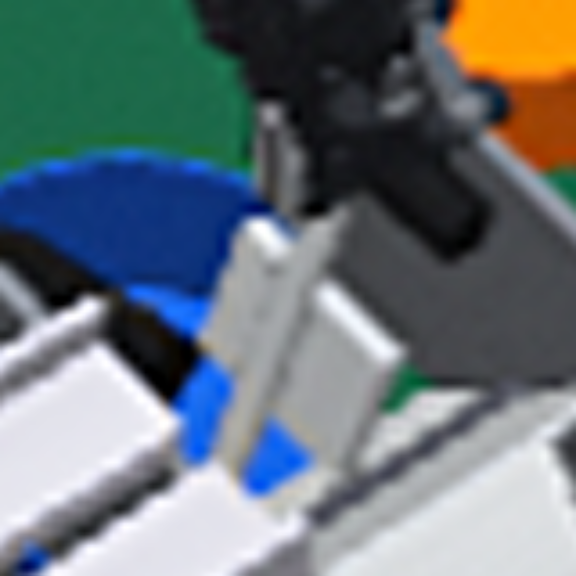

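The lever is at its stop: force up to 17 N with no further motion. Now back off and release.

Request:
step_arm(
  targets=[
    [[0, 0.4, 0], [0, 0, 0], 0],
    [[0, 0.9, 0], [0, 0, 0], 0],
    [[0, 1.4, 0], [0, 0, 0], 0],
    [[0, 1.9, 0], [0, 0, 0], 0],
    [[0, 2.4, 0], [0, 0, 0], 0],
    [[0, 2.9, 0], [0, 0, 0], 0],
    [[0, 3.4, 0], [0, 0, 0], 0],
    [[0, 3.9, 0], [0, 0, 0], 0],
    [[0, 4.4, 0], [0, 0, 0], 0],
    [[0, 4.9, 0], [0, 0, 0], 0],
    [[0, 5.4, 0], [0, 0, 0], 0],
    [[0, 5.9, 0], [0, 0, 0], 0],
    [[0, 6.4, 0], [0, 0, 0], 0],
    [[0, 7, 0], [0, 0, 0], 0],
    [[0, 7.7, 0], [0, 0, 0], 0],
    [[0, 8.4, 0], [0, 0, 0], 0],
    [[0, 9, 0], [0, 0, 0], 0],
    [[0, 9.5, -0.5], [0, 0, 0], 0],
    [[0, 10, -1.5], [0, 0, 0], 0],
    [[0, 10, -2], [0, 0, 0], 0],
  ],
)

```text
time_s: 12.77
tool_pos: [0.4832, -0.2683, 0.3495]
tool_rot: [0.997, -0.078, -0.006, 0.021]
wrist_force: [0.0, 0.1, 0.6]
opening: 0.003
```

Request:
step_arm(
  targets=[
    [[0, 0, 0], [0, 0, 0], 0],
    [[0, 0, 0], [0, 0, 0], 0],
    [[0, 0, 0], [0, 0, 0], 0],
    [[0, 0, 0], [0, 0, 0], 0],
    [[0, 0, 0], [0, 0, 0], 0],
    [[0, 0, 0], [0, 0, 0], 0],
  ],
)

```text
time_s: 13.27
tool_pos: [0.4829, -0.2678, 0.3486]
tool_rot: [0.997, -0.078, -0.006, 0.021]
wrist_force: [-0.2, 0.0, -0.6]
opening: -0.002
```

Run:
```python
from h import *
rows([])
for n,(a,b,c,d) in dict(side=(120,300,180,360),top=(145,285,180,350)).items():
    im=cams.snapshot(n)[:,:,::-1]
    cv2.imwrite(f'pics/{n}11.png',cv2.resize(im[a:b,c:d],None,fx=3.3,fy=3.3,interpolation=2))
    print([(x['p'],x['centre'],np.hypot(x['centre'][0]-.418,x['centre'][1]-.070)) for x in models.search_frame(n,'housing')])
```

```text
t 13.2667 feeder-frame tcp [-0.2669  0.0047  0.3486] F [-0.2  0.  -0.6] open -0.001501150865112584
turn [ 0.48  0.12 -0.34]
[]
[(0.51, [0.3855, 0.0742, 0.0495], np.float64(0.03277026090832965))]
```

View pics/side11.png

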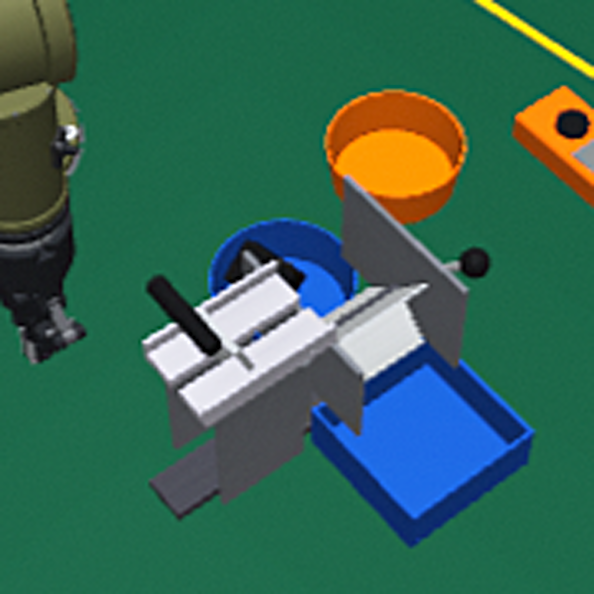

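View pics/top11.png

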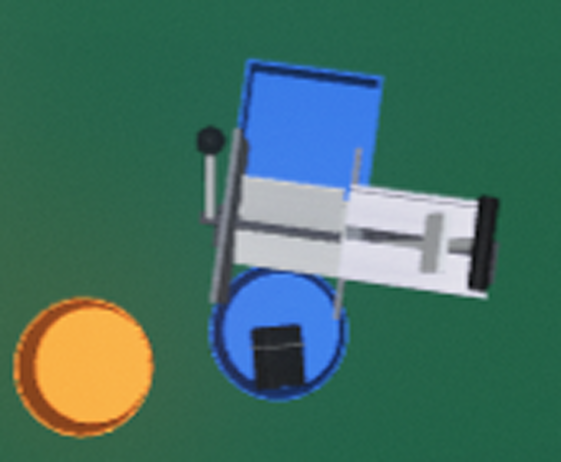

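Run:
```python
from h import *
print(ang(np.array([475/3.3+180-.4,262/3.3+120-.4])))
print(bot.hand_in())
```

```text
(array([-0.63423434]), array([-0.24541041,  0.13891504]))
the job is handed in; nothing more can be done
None
```

The housing is in the round blue tub and the job is handed in at about 13 s of the 45 s allowed. The hand-in reported no verdict.

- **Diverter:** I pushed it with the shut fingers to the side away from the tub until it stopped moving and resisted with 11 N. The last picture puts it at about -0.63 rad (the stop is -0.65), and it stayed there after I backed off.
- **Feed lever:** I pushed the T-bar from behind until the force rose to 17 N with no further motion, which I took as its stop. I then backed the arm away. In the last pictures the lever looks back at rest.
- **Housing:** In the last top picture it lies in the tub. The network puts its visible centre about 33 mm from the tub's axis at a height of about 50 mm. It may be leaning against the wall, so its origin's height was not measured directly.
- **Check that failed:** In the last side picture the network did not find the housing, because the feeder's deck hides part of it there. It can still be seen in the tub.
- **Bystanders and arm:** The arm kept clear of the screwdriver, roll and meter. I did not measure their positions again at the end. The arm finished standing clear with no contact force.

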